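Lock the two-bottle carrier

TASK

Lock the carrier that holds two bottles: with one fingertip press its spring catch down and keep it down while the other fingertip pushes the bolt's post fully home into the keeper, then let both go so that the catch springs up again behind the bolt. Work with the fingertips only; leave the single-bottle carrier's bolt and catch alone, and do not pick up or shift the bottles or the other loose things.

Things in the scene. Friction and masses are not known exactly. Their poses are not given: they have to be found in the camera images.
- carrier_two: fixed carrier that holds two bottles side by side: aluminium base plate 250 x 150 x 10 mm; origin: centre of its underside. x runs along the bolt's slide, towards the bottle bracket (54 mm high, x = +45 to +121 mm; bottle tops 96 mm); z up. Heights are above the table. On the front half: bolt at y = +36 mm, catch at y = -36 mm; around them nothing over 30 mm high for x below -15 mm, then the bolt's guide and keeper, 48 mm high
- bolt_two (a joint): bolt travel along the carrier's +x, m: 0 to 0.001 at the start (drawn back), 0.034 fully home at a hard stop. 2 N friction, no spring. With the catch up a tooth stops it after 1.5 mm; it is free with the catch 6 mm down or more. Past 0.0305 the tooth can rise behind it and lock it; in between the bolt itself keeps the catch down
- post_two (a point): the bolt's upright steel thumb post: 12 mm along x, 24 mm along y, from 36 to 68 mm high, at the bolt's -x end, nothing behind it above the 10 mm plate. The point: top edge of its -x face (the face to push), half-way along y; it moves with the bolt
- catch_two (a joint): how far the spring catch is pressed straight down, m: 0 = up, 0.009 = hard stop. The spring pushes back with 2 N at first, 5.3 N at the stop, and lifts it when let go
- pad_two (a point): the catch's dark steel pad: flat bar 70 mm along x (-104 to -34 mm), 26 mm along y, in a low grey frame (30 mm high). The point: centre of its top face, 46 mm high when up; it sinks with the catch. It lies 72 mm across from the post's centre, long enough for a fingertip to slide along it through the bolt's whole travel
- carrier_one: fixed carrier that holds a single bottle: aluminium base plate 250 x 150 x 10 mm; origin: centre of its underside. x runs along the bolt's slide, towards the bottle bracket (54 mm high, x = +45 to +121 mm; bottle tops 96 mm); z up. Heights are above the table. On the front half: bolt at y = +36 mm, catch at y = -36 mm; around them nothing over 30 mm high for x below -15 mm, then the bolt's guide and keeper, 48 mm high
- bolt_one (a joint): bolt travel along the carrier's +x, m: 0 to 0.001 at the start (drawn back), 0.034 fully home at a hard stop. 2 N friction, no spring. With the catch up a tooth stops it after 1.5 mm; it is free with the catch 6 mm down or more. Past 0.0305 the tooth can rise behind it and lock it; in between the bolt itself keeps the catch down
- post_one (a point): the bolt's upright steel thumb post: 12 mm along x, 24 mm along y, from 36 to 68 mm high, at the bolt's -x end, nothing behind it above the 10 mm plate. The point: top edge of its -x face (the face to push), half-way along y; it moves with the bolt
- catch_one (a joint): how far the spring catch is pressed straight down, m: 0 = up, 0.009 = hard stop. The spring pushes back with 2 N at first, 5.3 N at the stop, and lifts it when let go
- pad_one (a point): the catch's dark steel pad: flat bar 70 mm along x (-104 to -34 mm), 26 mm along y, in a low grey frame (30 mm high). The point: centre of its top face, 46 mm high when up; it sinks with the catch. It lies 72 mm across from the post's centre, long enough for a fingertip to slide along it through the bolt's whole travel
- bottle_a: capped glass bottle, 54 mm wide, 86 mm tall, standing loose in carrier_two's bracket. Origin: centre of its underside; loose, to be left alone
- bottle_b: the other bottle in carrier_two, the same. Origin: centre of its underside; loose, to be left alone
- bottle_c: the same kind of bottle, in carrier_one. Origin: centre of its underside; loose, to be left alone
- spare_bottle: bystander: small capped glass bottle, 42 mm wide, 68 mm tall, between the carriers. Origin: centre of its underside; loose, to be left alone
- cap: bystander: white cap, 42 mm wide, 16 mm tall, between the carriers. Origin: centre of its underside; loose, to be left alone
- fan: bystander: square black cooling fan lying flat, 60 x 60 x 27 mm. Origin: centre of its underside; loose, to be left alone
- barrel: bystander: white sensor barrel standing upright, 32 mm wide, 58 mm tall. Origin: centre of its underside; loose, to be left alone
- driver: bystander: screwdriver lying, 170 mm long; origin under its middle; loose, to be left alone
- jar: bystander: amber jar, 66 mm wide, 85 mm tall. Origin: centre of its underside; loose, to be left alone
- parts_tray: bystander: grey open tray, 110 x 80 x 30 mm. Origin: centre of its underside; loose, to be left alone

How it is judged:
On the way, in this order (a step that is already met when the one before it is completed fails the run):
1. a fingertip presses the two-bottle carrier's catch down (6 mm or more) while its bolt is still drawn back (value of joint catch_two above 0.006 m and value of joint bolt_two below 0.004 m and contact force between the fingers and catch_two above 0.5 N), for 0.05 s.
2. with the bolt on its way (6 to 29 mm) one finger still presses the catch down while another pushes the bolt (value of joint each of catch_two, bolt_two above 0.006 m and value of joint bolt_two below 0.029 m and contact force between the fingers and catch_two above 0.5 N and contact force between the fingers and bolt_two above 0.3 N), for 0.04 s.
At the end, for the whole second after the job is handed in: the two-bottle carrier's bolt is home (30.5 of 34 mm or more) and its catch has sprung up behind it (less than 2 mm down); the other carrier's bolt is still drawn back and its catch up; bottles within 15 mm and other loose things within 20 mm of where they were (value of joint bolt_two above 0.0305 m and value of joint each of catch_two, catch_one below 0.002 m and value of joint bolt_one below 0.003 m and distance of each of bottle_a, bottle_b, bottle_c from where it was at the start of the episode below 0.015 m and distance of each of spare_bottle, cap, fan, barrel, driver, jar, parts_tray from where it was at the start of the episode below 0.02 m); the robot touches nothing.
It fails at once if the single-bottle carrier's bolt is moved (over 3 mm) or its catch pressed (over 4 mm) (value of joint bolt_one above 0.003 m or value of joint catch_one above 0.004 m).
It fails at once if a bottle (over 15 mm) or another loose thing (over 20 mm) is lifted, carried or shifted (distance of any of bottle_a, bottle_b, bottle_c from where it was at the start of the episode above 0.015 m or distance of any of spare_bottle, cap, fan, barrel, driver, jar, parts_tray from where it was at the start of the episode above 0.02 m).
It also fails if it takes over 32 s, if anything falls off the work surface, if the arm or the gripper's body presses on something with over 40 N, if the wrist force passes 120 N, or if a joint passes its speed limit or range.

ROBOT

A 6-joint arm with a two-finger parallel gripper is mounted at the origin on the work surface. World frame = base frame: x ahead of the robot, y to its left, z up, the work surface at z = 0. Lengths are in m, angles in rad, forces in N, time in s.
With the tool pointing down it reaches from about 0.375 to 0.925 m from the base axis. Payload 5.7 kg.
Tool frame: the origin (TCP) lies midway between the tips of the shut fingers; the grasp point (between the pads) lies 19 mm behind it; z points along the fingers, x is the direction in which the jaws open and shut, and the axes are right-handed (so a half turn about z gives the same grasp; the last joint's range is limited). The gripper opens to 88 mm and grips with 3 to 60 N. Pads are 20 mm wide; open, the fingers measure 115 mm over their backs; the gripper's body (75 mm by 178 mm) begins 61 mm behind the grasp point.
Start: joints at [1.133, 0.359, 1.51, -0, 1.272, -0.115], TCP at [0.19, 0.569, 0.223] pointing down, gripper open.
Joint ranges: [-2.97, 2.97], [-1.01, 2.36], [0.21, 2.38], [-0.96, 4.11], [0.2, 2.71], [-2.98, 2.98]. Speed limits (rad/s): [2.39, 2.39, 3.14, 3.14, 3.14, 3.14].

INTERFACE

Orientations are given as a unit quaternion [x, y, z, w].
In Python, from bench import move_ptp, servo_line, goto_joints, move_gripper, sleep, inverse_kinematics, capture, PlanningError, close_job, spot_in, silhouettes, current_clock, current_joint_pos, current_qvel, current_joint_torque, current_position, current_orientation, current_force, current_torque, current_finger_gap gives the robot as it stands. Calls block until the motion is done:
- move_ptp(position, orientation): joint-space move of the TCP to a pose.
- servo_line(position, orientation=None, rate=0.15, contact_N=None): straight line of the TCP; orientation=None keeps the orientation; rate is the mean speed in m/s. With contact_N (N) it stops when the force on the tool has changed by that much, and returns True; else False.
- goto_joints(angles): joint-space move.
- move_gripper(opening): finger opening in m; the grip force is fixed at half the most; returns when the fingers have stopped.
- sleep(seconds).
- inverse_kinematics(position, orientation): joint angles nearest the present ones, or None.
- capture(name): name is "scene" or "side" or "wrist"; returns a dict with "image" (400x640x3 uint8, blue, green, red), "range_z" (400x640 float32, m along the optical axis (not along the pixel's ray), 0 where there is no reading), "intrinsics" (3x3 intrinsics, pixels), "R" (3x3) and "t" (3): a world point X has camera coordinates R X + t. Camera axes: x right, y down, z forward; pixel columns grow to the right and rows downward; lengths in m; the calibration is good to about 2 mm. The wrist camera is an equidistant fisheye: a pixel r from the principal point sees the ray r / f radians off the axis. A picture is of the moment at which its call begins.
A pose or a line that the arm cannot do raises PlanningError and nothing moves.
- close_job(): hands the job in, once; it reports no verdict.
Trained networks look in the newest picture that a camera, given by its name, has taken for a name from the list of things; names that differ only in an ending like _2 or _b are one class to them, and where a whole thing is asked for, a point or a joint stands for the part that bears it (a point fixed in the world has none). Each returns a list of dicts, best first, with "conf" (0 to 1); they miss things now and then, are a little off and sometimes report something else, mostly with a low value. They report only what shows in the picture. A call takes as long as a camera call.
- spot_in(camera, query): "xy" ([column, row] in pixels, amid what is visible of it).
- silhouettes(camera, query): "region" (400x640 bool, what is visible of it) and "xy" ([column, row] in pixels, amid what is visible of it).
Readings, each from a call of its own:
- current_clock(): time.
- current_joint_pos(): joint angles.
- current_qvel(): joint speeds.
- current_joint_torque(): joint torques, N m.
- current_position(): TCP position.
- current_orientation(): TCP orientation.
- current_force(): force on the tool from outside, world axes, zero at the start.
- current_torque(): the same for the moment, N m.
- current_finger_gap(): finger opening in m.
Only numpy, scipy, OpenCV 4.12 (cv2) and the standard library are available. Lean on these libraries where they do the work, as an engineer would, in place of code of your own. Each camera call takes 0.05 s, during which the arm holds its last target. There are 200 camera calls.

## Working session

There is one attempt and no reset: what is moved stays moved. The work goes in short steps, each a Python script; the robot and the scene stay as the last script left them, time stands still between calls to the robot, and variables do not carry over. Pictures are saved under pics/ and viewed, about 8 in all and at most 12, crops included, and the job is handed in when it is done.

```bash
mkdir -p pics; ls; cat > h.py <<'E'
import numpy as np, cv2
from bench import *
def px2w(c,u,v,z=None):
    K=c["intrinsics"];d=c["range_z"][int(round(v)),int(round(u))] if z is None else z
    X=np.linalg.inv(K)@np.array([u,v,1.])*d
    return c["R"].T@(X-c["t"])
E
python3 - <<'E'
from h import *
for n in ("scene","side"):
    c=capture(n); cv2.imwrite(f"pics/{n}1.png",c["image"])
    for q in ("carrier_two","carrier_one","pad_two","post_two","pad_one","post_one","bottle_a","spare_bottle"):
        for r in spot_in(n,q)[:3]:
            u,v=r["xy"];print(n,q,round(r["conf"],2),np.round(r["xy"]),np.round(px2w(c,u,v),3))
print(current_clock(),current_orientation(),current_finger_gap())
E
```

```text
pics
scene carrier_two 0.86 [376. 273.] [0.672 0.231 0.011]
scene carrier_two 0.6 [380. 205.] [0.464 0.147 0.02 ]
scene carrier_one 0.79 [259. 202.] [ 0.625 -0.185  0.008]
scene carrier_one 0.73 [307. 156.] [ 0.404 -0.139  0.024]
scene carrier_one 0.69 [378. 273.] [0.666 0.235 0.005]
scene pad_two 0.66 [370. 255.] [0.647 0.198 0.046]
scene pad_two 0.55 [276. 187.] [ 0.567 -0.156  0.038]
scene post_two 0.74 [394. 260.] [0.625 0.264 0.037]
scene pad_one 0.5 [260. 177.] [ 0.561 -0.217  0.042]
scene pad_one 0.15 [395. 258.] [0.617 0.262 0.038]
scene post_one 0.57 [274. 189.] [ 0.579 -0.154  0.041]
scene bottle_a 0.82 [361. 293.] [0.784 0.233 0.098]
scene bottle_a 0.77 [390. 296.] [0.758 0.302 0.098]
scene bottle_a 0.73 [242. 212.] [ 0.719 -0.171  0.091]
scene spare_bottle 0.73 [324. 200.] [0.556 0.006 0.066]
side carrier_two 0.74 [300. 169.] [0.628 0.183 0.047]
side carrier_one 0.84 [395. 253.] [ 0.568 -0.233  0.046]
side pad_two 0.63 [299. 171.] [0.623 0.18  0.045]
side pad_two 0.62 [349. 205.] [ 0.646 -0.007  0.016]
side post_two 0.47 [282. 162.] [0.606 0.243 0.054]
side post_two 0.26 [301. 166.] [0.647 0.203 0.041]
side pad_one 0.83 [388. 260.] [ 0.54  -0.24   0.047]
side bottle_a 0.87 [310. 140.] [0.738 0.275 0.074]
side bottle_a 0.84 [331. 146.] [0.764 0.202 0.074]
side bottle_a 0.82 [423. 210.] [ 0.691 -0.205  0.091]
side spare_bottle 0.61 [322. 212.] [ 0.534 -0.027  0.052]
0.9 [ 8.11539445e-01  5.84297636e-01 -3.98824623e-05  2.62695509e-05] 0.08798936183041041
```

```bash
python3 - <<'E'
import cv2,numpy as np
a=cv2.imread("pics/scene1.png");b=cv2.imread("pics/side1.png")
a=cv2.resize(a[130:330,200:450],None,fx=2.8,fy=2.8,interpolation=2)[:, :]
cv2.imwrite("pics/a.png",a)
E
```

```text
(no output)
```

View pics/a.png

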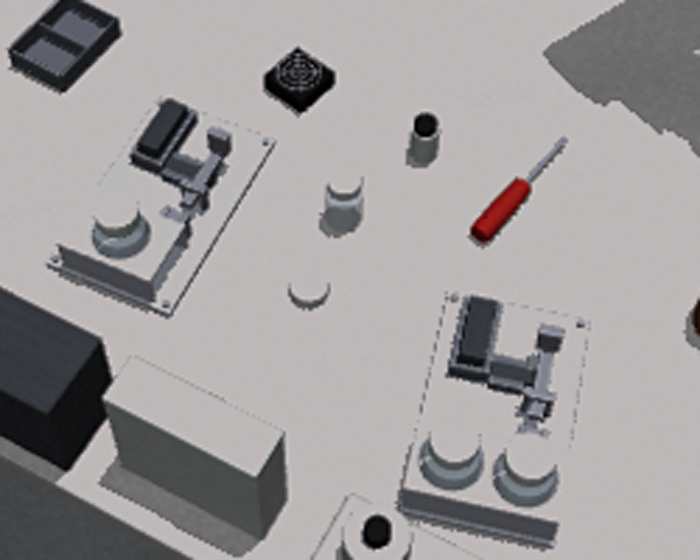

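The two-bottle carrier is at scene pixel (376, 265). Its pad is near (370, 248), its post near (397, 251), and its slide points towards the bottles at about 15° yaw. Next I'll move above it for a wrist view.

```bash
cat >> h.py <<'E'
def q_of(a): return [np.cos(a/2),np.sin(a/2),0,0]
def cloud(c):
    K=c["intrinsics"];v,u=np.mgrid[0:400,0:640];x=(u-K[0,2])/K[0,0];y=(v-K[1,2])/K[1,1]
    if c.get("fish"):
        r=np.hypot(x,y)+1e-9;s=np.tan(np.minimum(r,1.5))/r;x=x*s;y=y*s
    P=np.stack([x,y,np.ones_like(x)],-1)*c["range_z"][...,None]
    return (P-c["t"])@c["R"]
E
python3 - <<'E'
from h import *
a=np.radians(105)
p=[0.59,0.215,0.24]
print(inverse_kinematics(p,q_of(a)),inverse_kinematics(p,q_of(a-np.pi)))
move_ptp(p,q_of(a)); move_gripper(0.0585)
c=capture("wrist"); c["fish"]=1; cv2.imwrite("pics/w1.png",c["image"])
W=cloud(c); np.save("w1.npy",W)
for q in ("pad_two","post_two","carrier_two","bottle_a"):
    for r in silhouettes("wrist",q)[:2]:
        m=r["region"]&(c["range_z"]>0); X=W[m]
        top=X[X[:,2]>np.percentile(X[:,2],90)-.006]
        rr=cv2.minAreaRect((X[:,:2]*1000).astype(np.float32))
        print(q,round(r["conf"],2),np.round(r["xy"]),m.sum(),np.round(np.median(X,0),3),np.round(np.percentile(X[:,2],[5,95]),3),np.round(top.mean(0),4),rr)
print(current_clock(),current_position())
E
```

```text
[ 2.39508338e-01  3.84813496e-01  1.42474962e+00 -4.44089210e-16
  1.33202953e+00 -1.59308738e+00] [ 2.39508338e-01  3.84813496e-01  1.42474962e+00 -4.44089210e-16
  1.33202953e+00  1.54850528e+00]
pad_two 0.83 [289. 201.] 1694 [0.628 0.191 0.046] [0.022 0.047] [0.6193 0.1864 0.046 ] ((615.7144775390625, 211.62814331054688), (73.32649993896484, 77.68205261230469), 14.881321907043457)
post_two 0.97 [344. 208.] 821 [0.623 0.263 0.041] [0.033 0.069] [0.6019 0.2554 0.0672] ((636.2230224609375, 271.0784606933594), (87.1928482055664, 30.9721736907959), 19.618240356445312)
carrier_two 0.89 [316. 215.] 16138 [0.644 0.233 0.011] [0.009 0.054] [0.7058 0.2533 0.0559] ((684.7767333984375, 245.13973999023438), (269.3487243652344, 158.74258422851562), 16.575359344482422)
carrier_two 0.2 [ 40. 194.] 1148 [ 0.697 -0.17   0.085] [0.054 0.1  ] [ 0.7021 -0.1809  0.0991] ((727.3450927734375, -226.4013671875), (50.35133361816406, 159.4134521484375), 29.091873168945312)
bottle_a 0.85 [ 43. 188.] 1200 [ 0.697 -0.169  0.083] [0.051 0.1  ] [ 0.7018 -0.181   0.099 ] ((733.0365600585938, -237.58541870117188), (56.98450469970703, 180.16397094726562), 26.63794708251953)
bottle_a 0.78 [340. 297.] 884 [0.729 0.286 0.072] [0.051 0.097] [0.7302 0.2877 0.0936] ((735.7972412109375, 290.7096862792969), (26.888185501098633, 51.1396369934082), 18.662872314453125)
3.7333 [0.59004373 0.21494228 0.24001697]
```

View pics/w1.png

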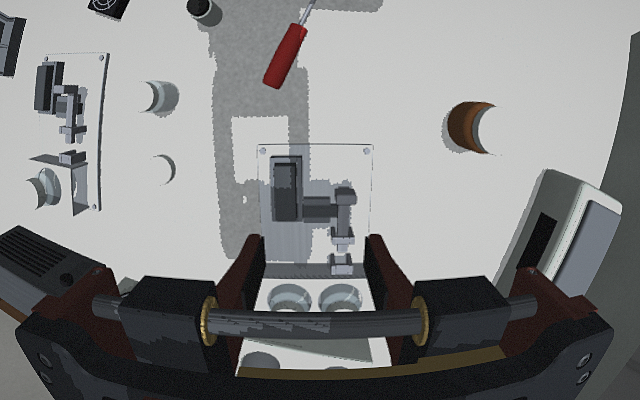

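The wrist view shows the pad at (285, 188), the post at (345, 195), and two bottles in the bracket at (290–340, 297), so this is the right carrier. Next I'll fit the yaw and positions from the depth points.

```bash
python3 - <<'E'
from h import *
W=np.load("w1.npy").reshape(-1,3)
def box(lo,hi,cx,cy,r):
    X=W[(W[:,2]>lo)&(W[:,2]<hi)&(np.hypot(W[:,0]-cx,W[:,1]-cy)<r)]
    return X
pad=box(.043,.050,.619,.186,.045); post=box(.062,.075,.602,.255,.025)
pl=box(.006,.014,.66,.23,.2)
for n,X in(("pad",pad),("post",post),("plate",pl)): print(n,len(X),X.mean(0).round(4),cv2.minAreaRect((X[:,:2]*1000).astype(np.float32)))
for d in (14,15,16,17,18):
    t=np.radians(d);R=np.array([[np.cos(t),np.sin(t)],[-np.sin(t),np.cos(t)]])
    for X in(pad,post,pl):
        L=X[:,:2]@R.T; print(d,np.percentile(L,[1,99],axis=0).round(4).tolist(),end=' ')
    print()
E
```

```text
pad 1201 [0.6194 0.1863 0.046 ] ((620.4924926757812, 186.1306915283203), (69.55686950683594, 25.906558990478516), 13.843892097473145)
post 235 [0.6019 0.2554 0.0672] ((602.15869140625, 256.5009765625), (12.449792861938477, 24.152393341064453), 14.948362350463867)
plate 9140 [0.6348 0.2307 0.0101] ((630.7135009765625, 226.40975952148438), (336.1381530761719, 151.1144256591797), 15.497533798217773)
14 [[0.6128, 0.0181], [0.6814, 0.0434]] 14 [[0.6402, 0.0912], [0.6524, 0.1132]] 14 [[0.5913, -0.0062], [0.7639, 0.1405]] 
15 [[0.6133, 0.0068], [0.6819, 0.0323]] 15 [[0.642, 0.0799], [0.6541, 0.1018]] 15 [[0.5928, -0.0176], [0.7638, 0.1289]] 
16 [[0.6135, -0.0048], [0.682, 0.0213]] 16 [[0.6434, 0.0686], [0.6556, 0.0904]] 16 [[0.5933, -0.0292], [0.7656, 0.1176]] 
17 [[0.6136, -0.0163], [0.6821, 0.0102]] 17 [[0.6446, 0.0573], [0.6569, 0.0791]] 17 [[0.5936, -0.0412], [0.7673, 0.1062]] 
18 [[0.6134, -0.028], [0.6819, -0.0008]] 18 [[0.6456, 0.0459], [0.6581, 0.0678]] 18 [[0.5936, -0.0535], [0.7688, 0.0951]]
```

```bash
cat >> h.py <<'E'
T=np.radians(14.5); RT=np.array([[np.cos(T),-np.sin(T)],[np.sin(T),np.cos(T)]])
Q=q_of(T+np.pi/2)
def P(x,y,z): return [*(RT@[x,y]),z]
E
python3 - <<'E'
from h import *
X=np.load("w1.npy").reshape(-1,3)
for c,lo,r,n in(((.619,.186),.043,.045,"pad"),((.602,.255),.062,.025,"post")):
    M=X[(X[:,2]>lo)&(X[:,2]<.075)&(np.hypot(X[:,0]-c[0],X[:,1]-c[1])<r)][:,:2]@RT; print(n,np.percentile(M,[1,50,99],axis=0).round(4).tolist())
move_ptp(P(.624,.061,.10),Q)
servo_line(P(.624,.061,.052),Q,rate=.08)
c=capture("wrist"); cv2.imwrite("pics/w2.png",c["image"][100:330,180:460])
print(current_clock(),current_position(),P(.624,.061,.052),current_force(),current_finger_gap())
E
python3 -c "
import cv2;a=cv2.imread('pics/w2.png');cv2.imwrite('pics/w2b.png',cv2.resize(a,None,fx=2.5,fy=2.5))"
```

```text
pad [[0.6131, 0.0125], [0.6458, 0.0253], [0.6817, 0.0378]]
post [[0.6411, 0.0856], [0.6465, 0.0968], [0.6532, 0.1075]]
5.15 [0.58919903 0.2153716  0.05222649] [np.float64(0.5888509473486183), np.float64(0.21529412859303604), 0.052] [ 0.50603808 -0.25699092  0.78741042] 0.05852292483213533
```

View pics/w2b.png

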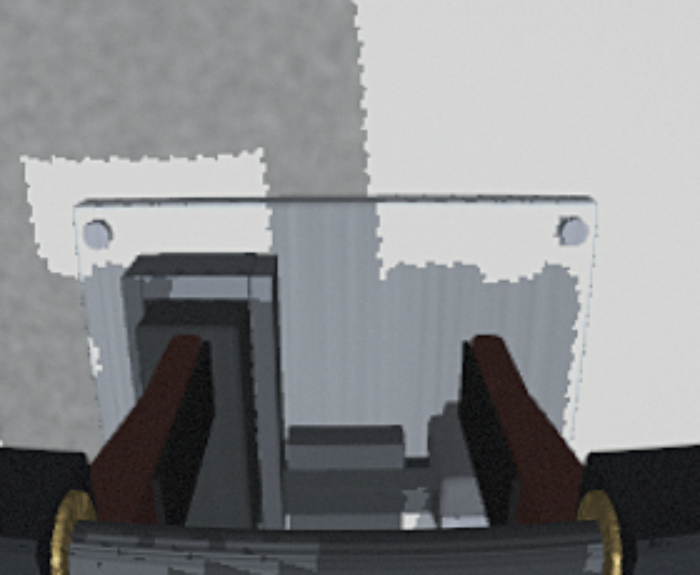

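The left fingertip is over the pad at (185, 340). The right one stands on the -x side of the post, with the post showing behind it at (450, 440). Now I'll press.

```bash
python3 - <<'E'
from h import *
f0=np.array(current_force())
z=.039
print(servo_line(P(.624,.061,z),Q,rate=.03,contact_N=25))
sleep(.2)
print(current_clock(),current_position(),np.round(np.array(current_force())-f0,2))
while (np.array(current_force())-f0)[2]<4.9 and z>.0355:
    z-=.0008; servo_line(P(.624,.061,z),Q,rate=.03); sleep(.1)
    print(z,current_position()[2],np.round(np.array(current_force())-f0,2))
E
```

```text
False
5.9333 [0.58958366 0.21545981 0.03942728] [1.24 1.76 3.37]
0.0382 0.038378164556678876 [2.17 0.85 3.57]
0.037399999999999996 0.0374510756974836 [2.44 1.22 3.47]
0.036599999999999994 0.037016048210022044 [3.03 1.22 6.77]
```

The catch is down at its stop, so now I'll push the bolt.

```bash
python3 - <<'E'
from h import *
z=.037;f0=np.array(current_force())
for x in (.632,.642,.652,.660,.668):
    h=servo_line(P(x,.061,z),Q,rate=.035,contact_N=14)
    p=np.array(current_position()); print(current_clock(),h,(RT.T@p[:2]).round(4),p[2].round(4),np.round(RT.T@(np.array(current_force()))[:2],2),np.round(current_force()[2],2))
    if h: break
E
```

```text
7.2083 True [0.6248 0.0609] 0.0371 [-1.75  0.93] 6.91
```

The stop came at once, with no real load on the tool. I'll push in small steps and check the forces myself.

```bash
python3 - <<'E'
from h import *
z=.037
for x in (.628,.632,.637,.642,.647,.652,.657,.661,.664,.666,.668,.670):
    h=servo_line(P(x,.061,z),Q,rate=.03)
    p=np.array(current_position());f=np.array(current_force()); fx=RT.T@f[:2]
    print(round(current_clock(),2),x,(RT.T@p[:2]).round(4),p[2].round(4),fx.round(2),f[2].round(2))
    if fx[0]<-14: break
E
```

```text
7.46 0.628 [0.6248 0.0609] 0.0369 [-3.28 -0.53] 11.52
7.74 0.632 [0.6258 0.0609] 0.0367 [-10.09  -0.91] 17.46
8.06 0.637 [0.63   0.0609] 0.0367 [-10.55  -0.55] 19.54
8.38 0.642 [0.6336 0.0609] 0.0366 [-14.54   0.32] 22.13
```

The fingertip is pressing hard on the catch stop, and friction there is holding it back. I'll ease the height up to about 1 mm above the stop and carry on.

```bash
python3 - <<'E'
from h import *
def rep(t):
    p=np.array(current_position());f=np.array(current_force()); fx=RT.T@f[:2]
    print(round(current_clock(),2),t,(RT.T@p[:2]).round(4),p[2].round(4),fx.round(2),f[2].round(2)); return p,fx,f
p,fx,f=rep(0)
x0=(RT.T@p[:2])[0]
for z in (.0375,.038,.0385): 
    servo_line(P(x0,.061,z),Q,rate=.03); p,fx,f=rep(z)
    if f[2]<7.5: break
for x in (.638,.642,.646):
    servo_line(P(x,.061,z),Q,rate=.03); p,fx,f=rep(x)
    if fx[0]<-20 or f[2]>20: break
E
```

```text
8.38 0 [0.6336 0.0609] 0.0366 [-14.54   0.32] 22.13
8.81 0.0375 [0.6322 0.061 ] 0.0372 [-0.66  0.53] 6.85
9.11 0.638 [0.6335 0.061 ] 0.0369 [-6.69  0.16] 13.27
9.39 0.642 [0.6358 0.0609] 0.0368 [-11.13   0.52] 15.48
9.68 0.646 [0.6391 0.0609] 0.0368 [-11.45  -0.17] 17.94
```

```bash
python3 - <<'E'
from h import *
def rep(t):
    p=np.array(current_position());f=np.array(current_force()); fx=RT.T@f[:2]
    print(round(current_clock(),2),t,(RT.T@p[:2]).round(4),p[2].round(4),fx.round(2),f[2].round(2)); return (RT.T@p[:2])[0],p[2],fx[0],f[2]
z=.0385; x,az,fx,fz=rep(0)
servo_line(P(x,.061,z),Q,rate=.03); rep("up")
cx=x
for i in range(14):
    cx=min(cx+.004,x+.007,.672)
    servo_line(P(cx,.061,z),Q,rate=.03); x,az,fx,fz=rep((round(cx,4),round(z,4)))
    if az<.0376: z+=.0003
    if az>.0385: z-=.0004
    if fx<-14 or x>.668 : break
c=capture("wrist"); cv2.imwrite("pics/w3.png",cv2.resize(c["image"][100:330,180:460],None,fx=2.5,fy=2.5))
E
```

```text
9.68 0 [0.6391 0.0609] 0.0368 [-11.45  -0.17] 17.94
10.06 up [0.6382 0.061 ] 0.0381 [0.51 1.62] 4.05
10.34 (np.float64(0.6431), 0.0385) [0.6413 0.0611] 0.0376 [-3.74  0.07] 5.5
10.62 (np.float64(0.6471), 0.0388) [0.645 0.061] 0.0377 [-4.66 -0.26] 3.19
10.91 (np.float64(0.6511), 0.0388) [0.6499 0.061 ] 0.0381 [-5.7   0.87] 3.41
11.19 (np.float64(0.6551), 0.0388) [0.6548 0.061 ] 0.0386 [-4.16 -0.86] 4.05
11.47 (np.float64(0.6591), 0.0384) [0.6594 0.061 ] 0.0385 [-2.89  0.51] 3.42
11.76 (np.float64(0.6631), 0.0384) [0.6634 0.061 ] 0.0385 [-3.61 -0.22] 4.48
12.04 (np.float64(0.6671), 0.038) [0.6646 0.061 ] 0.038 [-9.82  0.03] 9.4
12.32 (np.float64(0.6711), 0.038) [0.6646 0.0611] 0.0378 [-19.31  -0.86] 17.65
```

View pics/w3.png

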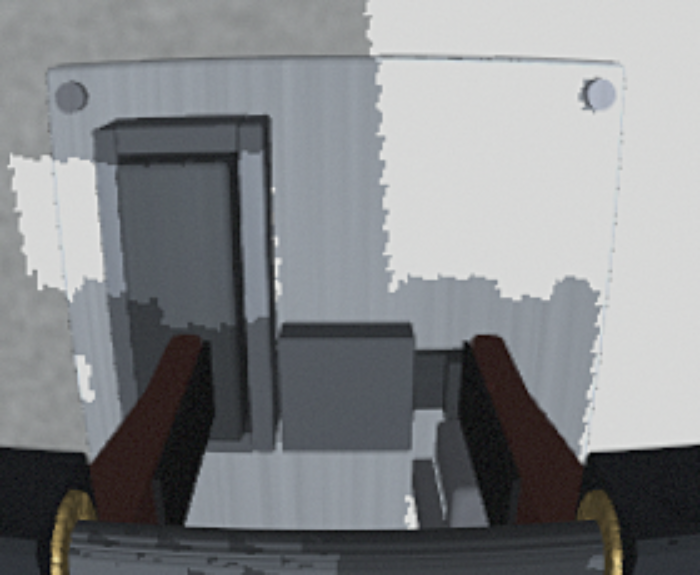

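The bolt met a hard stop at x = 0.6646, where 0.665 was expected. The pad on the left is still down. Now I'll ease off, lift clear and check.

```bash
python3 - <<'E'
from h import *
servo_line(P(.6635,.061,.0385),Q,rate=.03)
servo_line(P(.662,.061,.042),Q,rate=.03)
servo_line(P(.660,.061,.10),Q,rate=.08)
move_ptp([0.59,0.215,0.24],Q)
c=capture("wrist"); c["fish"]=1; W=cloud(c).reshape(-1,3)
cv2.imwrite("pics/w4.png",cv2.resize(c["image"][120:330,220:440],None,fx=2.7,fy=2.7))
def b(lo,hi,cx,cy,r): return W[(W[:,2]>lo)&(W[:,2]<hi)&(np.hypot(W[:,0]-cx,W[:,1]-cy)<r)]
pad=b(.033,.050,.619,.186,.045)@np.eye(3); post=b(.062,.075,.615,.262,.05)
print("pad z",np.median(pad[:,2]), "post",np.percentile(post[:,:2]@RT,[1,50,99],axis=0).round(4).tolist())
print(current_clock(),current_force())
E
```

```text
pad z 0.04596309217960544 post [[0.6755, 0.0861], [0.6803, 0.0967], [0.6875, 0.1086]]
14.6167 [ 0.10727147 -0.43125609  0.29473146]
```

View pics/w4.png

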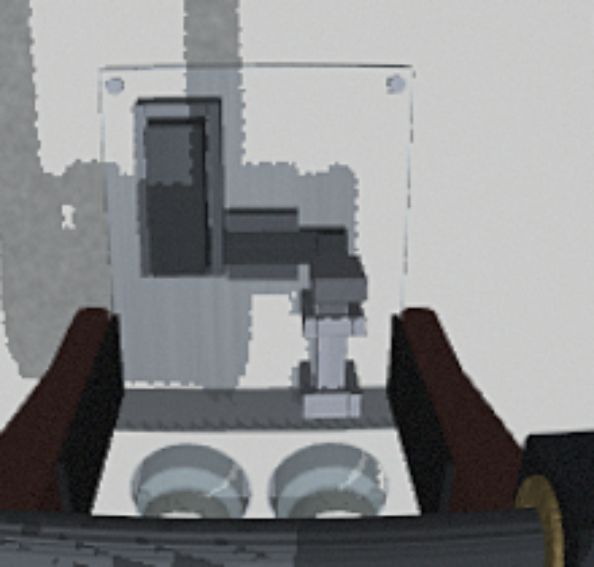

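The post has moved 34 mm to (335, 275) and the bolt sits in its keeper at (330, 400). The pad at (178, 200) is back up at 46 mm, and the bottles are in place. I'm handing it in.

```bash
python3 -c "
from bench import *
print(close_job(),current_clock())"
```

```text
the job is handed in; nothing more can be done
the job is handed in; nothing more can be done
```

The two-bottle carrier is locked, and I handed the job in at about 15 s of the 32 s allowed. The hand-in reports no verdict.

**What I did:** One fingertip held the catch down about 7.5–9 mm while the other pushed the bolt's post to its hard stop. I then eased off and lifted clear.

**Last checks, from wrist-camera depth after lifting:**
- **Bolt:** the post has moved about 34 mm, from x = 0.641 to 0.6755 m along the slide, so the bolt is fully home.
- **Catch:** the pad's top is back at 46.0 mm, so it has sprung up behind the bolt.
- **Contact:** the tool force is close to zero, and the arm is clear of everything.
- **Bottles:** the two in this carrier look undisturbed. I did not measure the other loose things or the single-bottle carrier again, but the arm never worked near them.

**What went wrong on the way:**
- The first push stopped at once on a false contact reading.
- The next pushes bore down too hard on the catch's stop, with up to 22 N downward and the arm lagging up to 8 mm. I raised the tool about 1 mm and finished in small steps.

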